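Flip a circuit module over the step and slide it home on the test bed

TASK

The circuit module lies component side down in front of the test bed. Without picking it up, push it with the fingertips against the step of the bed until it tips up on its edge and flips over the step onto the deck, components up; then push it across the deck until its edge sits squarely and fully home against the stop fence, lying flat and wholly on the deck. One of its edges stays down all the while, and everything else on the bench stays where it is.

Things in the scene. Friction and masses are not known exactly. Their poses are not given: they have to be found in the camera images.
- bed: fixed grey test bed, 165 mm deep (its x) x 190 wide (its y) x 18 high; its flat top is the deck. Origin on the bench at the foot of the middle of its front face, a sheer 18 mm step in the plane x = 0; x points level from the step into the bed, z up. No side guides. It does not give when pushed.
- bed_fence (a point): middle of the foot of the front face of the steel stop fence, on the deck: 115 mm behind the step, parallel to it. The fence is 170 mm long and 14 mm high; behind it a black contact block 26 mm high
- module_center (a point): centre (mid-thickness) of the module's plate: rigid aluminium-backed circuit board, plate 90 mm (its x) x 110 (its y) x 4, 110 to 185 g. z points out of the bare aluminium side: up at the start, down once flipped. It starts component side down on the bench before the step, on four black components 8 mm high: the plate spans 8 to 12 mm above the bench
- module_lead (a point): middle (mid-thickness) of the module's edge that faces the step at the start, 45 mm from the centre along its x. At the start it is parallel to the step within 0.1 rad, 25 to 60 mm away from it
- module_tail (a point): middle (mid-thickness) of the opposite edge, 45 mm from the centre along -x; once flipped over the step it is the edge nearest the fence. Lead and tail edges overhang the components by 8 mm, as do the other two
- bottle: bystander, to be left alone: small bottle, 34 mm diameter, 85 mm tall, near the far side of the bed; origin at the centre of its foot
- jar: bystander, to be left alone: clear jar with a white cap, 44 mm diameter, 50 mm tall, on the robot's side of the lane in front of the step; origin at the centre of its foot
- driver: bystander, to be left alone: screwdriver, 160 mm long, lying on the far side of the lane
- bin: bystander, to be left alone: red open parts bin, 90 x 120 x 45 mm; origin at the centre of its foot
- meter: bystander, to be left alone: orange multimeter lying flat, 185 x 88 x 36 mm; origin at the centre of its underside
- phone: bystander, to be left alone: white phone lying flat, 150 x 73 x 9 mm; origin at the centre of its underside
- weight: bystander, to be left alone: brass weight with a knob, 40 mm diameter, 42 mm tall, on the robot's side of the bed; origin at the centre of its foot
Not all that is in view belongs to the job. There is more than one size of the part that bears module_center; the job needs the smaller.

How it is judged:
On the way, in this order (a step that is already met when the one before it is completed fails the run):
1. the module is tipped up steeply, its lower edge at the step (angle between module_center's own z axis and vertical between 1.05 and 2.2 rad and x of module_lead in the frame of bed between -0.03 and 0.03 m), for 0.03 s.
2. the module has come down on the deck, components up (angle between module_center's own z axis and vertical above 2.95 rad and x of module_center in the frame of bed above 0 m), for 0.1 s.
At the end, for the whole second after the job is handed in: The module lies flat on the deck, components up (within 0.09 rad), the edge nearest the fence within 4.5 mm of the fence face and square to it within 0.06 rad, not hanging over the sides of the deck (centre within 40 mm of the bed's middle line), at rest (angle between module_center's own z axis and vertical above 3.05 rad and z of module_center in the frame of bed between 0.017 and 0.023 m and x of module_tail in the frame of bed between 0.1105 and 0.118 m and angle between the x axis of module_center and the x axis of bed, either way round below 0.06 rad and y of module_center in the frame of bed between -0.04 and 0.04 m and linear speed of module below 0.01 m/s and angular speed of module below 0.1 rad/s); the robot touches nothing.
It fails at once if the module is picked up: both its lead and tail edges more than 43 mm above the bench (25 mm above the deck) (height (world z) of each of module_lead, module_tail above 0.043 m).
It fails at once if a bystander is shifted by more than 15 mm (distance of any of bottle, jar, driver, bin, meter, phone, weight from where it was at the start of the episode above 0.015 m).
It also fails if it takes over 54 s, if anything falls off the work surface, if the arm or the gripper's body presses on something with over 40 N, if the wrist force passes 120 N, or if a joint passes its speed limit or range.

ROBOT

A 6-joint arm with a two-finger parallel gripper is mounted at the origin on the work surface. World frame = base frame: x ahead of the robot, y to its left, z up, the work surface at z = 0. Lengths are in m, angles in rad, forces in N, time in s.
With the tool pointing down it reaches from about 0.425 to 0.925 m from the base axis. Payload 12.5 kg.
Tool frame: the origin (TCP) lies between the finger pads; the fingertips stand 22 mm ahead of it and the grasp point (between the pads) lies 3 mm ahead of it; z points along the fingers, y is the line along which they close (so a half turn about z gives the same grasp; the last joint's range is limited). The gripper opens to 85 mm and grips with 20 to 120 N. Pads are 22 mm wide; open, the fingers measure 114 mm over their backs; the gripper's body (76 mm by 85 mm) begins 54 mm behind the grasp point. The pads swing forward as they close: fully open they stand 13 mm farther back than shut.
Start: joints at [1.078, 0.491, 1.559, -0, 1.092, -0.106], TCP at [0.236, 0.579, 0.253] pointing down, gripper open.
Joint ranges: [-3.1, 3.1], [-0.84, 2.19], [0.05, 2.79], [-1.13, 4.28], [0.06, 2.93], [-2.69, 2.69]. Speed limits (rad/s): [2.22, 2.22, 2.79, 3.14, 3.14, 3.14].

INTERFACE

Orientations are given as a rotation vector (axis times angle).
In Python, from cell import r, optics, sign_off gives the robot as it stands.
- The arm moves only by the shell command python3 -m inch 'ROWS'. ROWS is JSON, a list of rows, each an object with "offset": the shift along the tool's x, y, z in m, a list of three; "spin": the turn about the tool's z in degrees; "claw": the opening, from 0 (shut) to 1 (fully open). In form: [{"offset": [tx, ty, tz], "spin": spin, "claw": claw}, ...]. A call has exactly 10 rows; each row shifts and turns the commanded pose from where the row before left it, along the tool's axes as they then stand; what a row does not reach is not made up. A row lasts 1/12 s, in which the tool goes at most 41.7 mm and 7.16 degrees, less where a joint would pass 70% of its speed; a pose out of reach is approached as far as the arm can. A call is refused whole if a number of a shift passes 0.0417 or a number of a turn 7.16, either way. A call with a gripper value outside its range is refused whole. The fingers move at their own pace and stop on an object; the grip force is fixed at half the most. Time passes only in rows, so rows that do not move let the fingers close, or fill a call up. It gives the time, the measured TCP pose, the force, the opening and the grip force at its end, in the units of the state.
- r.read_state(): the state, without advancing time (a new reading comes with each control period).
- optics.camera(name): name is "scene" or "side" or "wrist"; returns a dict with "image" (420x560x3 uint8, red, green, blue), "fx", "fy", "cx", "cy" (pixels), "eye" and "orientation" of the camera in the world. Camera axes: x right, y down, z forward; pixel columns grow to the right and rows downward; lengths in m; the calibration is good to about 2 mm. A picture is of the moment at which its call begins. There is no depth.
- sign_off(): hands the job in; it is judged then, once.
The state is a dict: "time_s": time; "joint_pos": joint angles; "qd": joint speeds; "joint_efforts": joint torques, N m; "position": TCP position; "tcp_rot": TCP orientation; "contact_force": force on the tool from outside, world axes, zero at the start; "moment": the same for the moment, N m; "gripper_width": opening from 0.0 (shut) to 1.0 (fully open); "finger_force": force on a finger pad.
Only numpy, scipy, OpenCV 4.12 (cv2) and the standard library are available. Lean on these libraries where they do the work, as an engineer would, in place of code of your own. Each camera call takes 0.05 s, during which the arm holds its last target. There are 200 camera calls.

## Working session

There is one attempt and no reset: what is moved stays moved. The work goes in short steps, Python scripts to look and compute and a shell command to move; the robot and the scene stay as the last step left them, time stands still between calls to the robot, and variables do not carry over. Pictures are saved under pics/ and viewed, at most 10 in all, crops included, and the job is handed in when it is done.

```bash
mkdir -p pics
cat > h.py <<'E'
import numpy as np, cv2
from scipy.spatial.transform import Rotation as R
from cell import r, optics, sign_off
def snap(n,f):
    c=optics.camera(n); cv2.imwrite(f'pics/{f}.png',c['image'][:,:,::-1])
    np.savez(f'pics/{f}.npz',**{k:np.array(c[k]) for k in c}); return c
def load(f): return np.load(f'pics/{f}.npz')
def rot(c):
    o=np.array(c['orientation']); return R.from_rotvec(o).as_matrix() if o.shape==(3,) else o
def pix2w(c,u,v,z):
    d=rot(c)@np.array([(u-c['cx'])/c['fx'],(v-c['cy'])/c['fy'],1.]); e=np.array(c['eye'])
    return e+d*(z-e[2])/d[2]
def w2pix(c,p):
    q=rot(c).T@(np.array(p)-c['eye']); return q[0]/q[2]*c['fx']+c['cx'],q[1]/q[2]*c['fy']+c['cy']
E
python3 - <<'E'
from h import *
import numpy as np
a=snap('scene','s0');b=snap('side','d0')
for c in(a,b): print(c['eye'],c['orientation'],c['fx'],c['cx'],c['cy'])
cv2.imwrite('pics/s0b.png',cv2.resize(a['image'][:,:,::-1],(800,600)))
cv2.imwrite('pics/d0b.png',cv2.resize(b['image'][:,:,::-1],(800,600)))
print(r.read_state())
E
```

```text
[1.24625283 0.07722438 0.8011289 ] [-1.65631858 -1.91195441  0.77457834] 414.7350667004695 281.44963717142514 199.3588605073786
[ 0.35482573 -1.15792841  0.69079755] [-2.07958751  0.16480784 -0.1041111 ] 530.0235257095815 283.8469675142139 211.8928562790341
{'time_s': 0.1, 'joint_pos': array([ 1.07837202e+00,  4.91518396e-01,  1.55937057e+00,  2.04090437e-05,
        1.09171033e+00, -1.05616543e-01]), 'qd': array([-0.00169928, -0.00115412, -0.00317477,  0.00170129, -0.00086789,
        0.00145309]), 'joint_efforts': array([ 4.21666002e-03, -6.19448948e+01, -2.62025750e+01, -3.05751166e-05,
        2.97724699e-03, -1.55461061e-05]), 'position': array([0.23567539, 0.57868011, 0.25278047]), 'tcp_rot': array([-6.03769550e-01, -3.08270865e+00,  1.50253494e-03]), 'contact_force': array([-0.38061917,  0.01954217, -0.34731449]), 'moment': array([ 0.00080819, -0.03745784,  0.01784715]), 'finger_force': 0.0, 'gripper_width': 1.0010233274085425}
```

View pics/s0b.png

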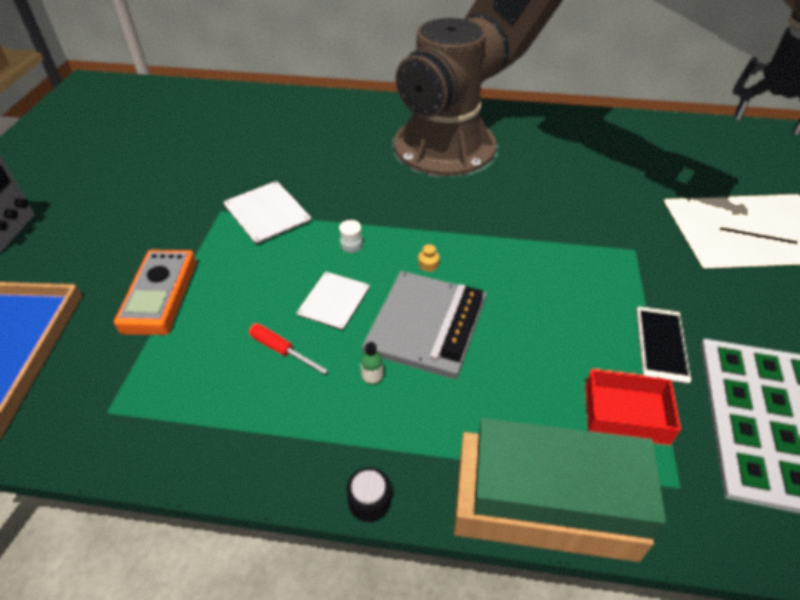

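View pics/d0b.png

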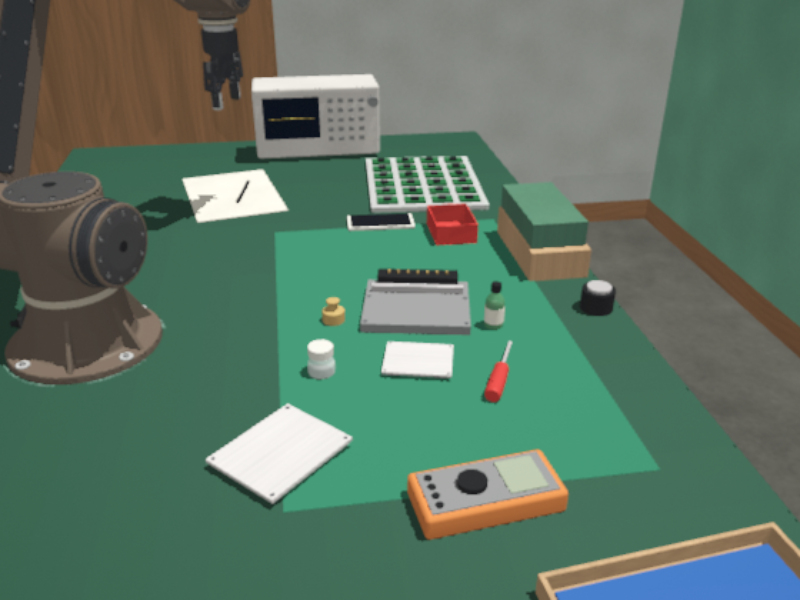

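The scene picture (800x600) shows two candidates for the module: the small plate at (333,300) in front of the step, and the larger one at (267,210). The one I want is the small plate. The bed is at (425,325) with its fence on the right, so bed x runs roughly along world +y. Next I'll check the choice in a close crop.

Run:
```python
from h import *
b=load('d0')['image'][:,:,::-1]; a=load('s0')['image'][:,:,::-1]
# side crop u 245..345, v 180..275 x4 ; scene crop u 200..350 v180..270
cb=cv2.resize(b[180:275,245:345],None,fx=4,fy=4,interpolation=cv2.INTER_CUBIC)
ca=cv2.resize(a[180:275,200:300],None,fx=4,fy=4,interpolation=cv2.INTER_CUBIC)
cv2.imwrite('pics/c1.png',np.hstack([cb,ca]))
```

```text
(no output)
```

View pics/c1.png

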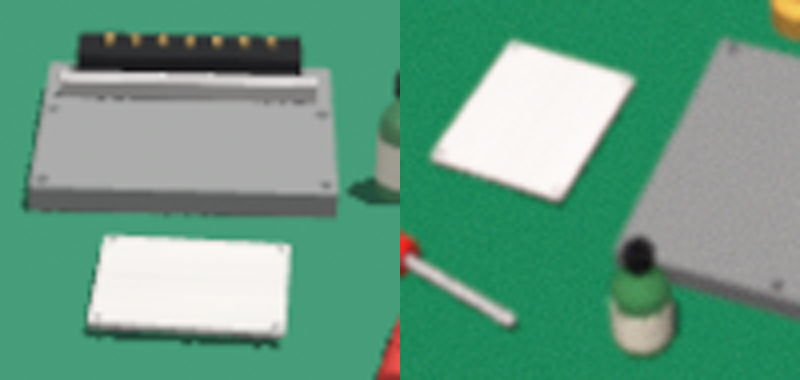

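Run:
```python
from h import *
b=load('d0');a=load('s0')
B=lambda p,z:pix2w(b,245+p[0]/4-.4,180+p[1]/4-.4,z)
A=lambda p,z:pix2w(a,200+(p[0]-400)/4-.4,180+p[1]/4-.4,z)
np.set_printoptions(precision=4,suppress=True)
mb=[B(p,.012) for p in[(107,236),(290,243),(286,327),(88,321)]]
ma=[A(p,.012) for p in[(635,78),(561,200),(431,157),(512,40)]]
for m in(mb,ma):
  m=np.array(m);print(m[:,:2].tolist(),'c',m.mean(0),[np.linalg.norm(m[i]-m[i-1]) for i in range(4)])
  x=(m[0]+m[1]-m[2]-m[3]);print('xdir deg',np.degrees(np.arctan2(x[1],x[0])))
d=[B(p,.018) for p in[(30,190),(336,196)]];print('deck front',d,np.linalg.norm(d[0]-d[1]))
d=[B(p,.0) for p in[(25,211),(336,217)]];print('foot front',d,np.linalg.norm(d[0]-d[1]))
d=[B(p,.018) for p in[(62,94),(316,101)]];print('fence foot',d,np.linalg.norm(d[0]-d[1]))
d=[A(p,.018) for p in[(726,38),(622,243)]];print('deck scene',d,np.linalg.norm(d[0]-d[1]))
print('jar foot',pix2w(b,321*.7,374*.7,0),'jar scene',pix2w(a,349*.7,248*.7,0))
print('driver',pix2w(b,510*.7,344*.7,0.005),pix2w(b,490*.7,395*.7,.01))
print('bottle',pix2w(b,494*.7,326*.7,0),'weight',pix2w(b,333*.7,321*.7,0))
```

```text
[[0.501580398684587, -0.0947884511217365], [0.608156438343243, -0.11905146074360529], [0.58718291399676, -0.20418276182744965], [0.4785172786825356, -0.1814366370597288]] c [ 0.5439 -0.1499  0.012 ] [np.float64(0.08966501899054007), np.float64(0.1093030002572404), np.float64(0.08767683358641935), np.float64(0.11102074801672321)]
xdir deg 75.62154043408209
[[0.49769748353332954, -0.09304799587218165], [0.6076653213177834, -0.11931854575243897], [0.5846841784012946, -0.20833567457391203], [0.47424970262937516, -0.18205683585627783]] c [ 0.5411 -0.1507  0.012 ] [np.float64(0.09204548888801821), np.float64(0.11306222683990902), np.float64(0.09193575013761954), np.float64(0.1135180637756216)]
xdir deg 75.38293289353855
deck front [array([ 0.461 , -0.0447,  0.018 ]), array([ 0.6453, -0.0802,  0.018 ])] 0.18767524737434116
foot front [array([ 0.458 , -0.0396,  0.    ]), array([ 0.6472, -0.0758,  0.    ])] 0.192632636452065
fence foot [array([0.4955, 0.0751, 0.018 ]), array([0.6605, 0.0401, 0.018 ])] 0.16863500353821748
deck scene [array([ 0.4578, -0.0379,  0.018 ]), array([ 0.6402, -0.0745,  0.018 ])] 0.18605426966522276
jar foot [ 0.3857 -0.1573  0.    ] jar scene [ 0.392  -0.1538  0.    ]
driver [ 0.7052 -0.1249  0.005 ] [ 0.633 -0.266  0.01 ]
bottle [ 0.6963 -0.056   0.    ] weight [0.4174 0.0041 0.    ]
```

Both views agree:
- **Bed:** origin about (0.551,-0.058), x axis at about 78.9° yaw.
- **Module:** centre about (0.5425,-0.150), measured 90x110, yaw 75.5°, lead edge about 47 mm from the step.

The crop confirms this is the small plate, lying bare side up. I'll spin +79° so tool x lies along bed x, then travel to behind the tail.

```bash
python3 -m inch '[{"offset":[0,0,0],"spin":7.1,"claw":0.7},{"offset":[0,0,0],"spin":7.1,"claw":0.7},{"offset":[0,0,0],"spin":7.1,"claw":0.7},{"offset":[0,0,0],"spin":7.1,"claw":0.7},{"offset":[0,0,0],"spin":7.1,"claw":0.7},{"offset":[0,0,0],"spin":7.1,"claw":0.7},{"offset":[0,0,0],"spin":7.1,"claw":0.7},{"offset":[0,0,0],"spin":7.1,"claw":0.7},{"offset":[0,0,0],"spin":7.1,"claw":0.7},{"offset":[0,0,0],"spin":7.1,"claw":0.7}]'
python3 -m inch '[{"offset":[0,0.02,0],"spin":7.1,"claw":0.7},{"offset":[-0.02,0.04,0],"spin":0.9,"claw":0.7},{"offset":[-0.02,0.04,0],"spin":0,"claw":0.7},{"offset":[-0.02,0.04,0],"spin":0,"claw":0.7},{"offset":[-0.03,0.04,0],"spin":0,"claw":0.7},{"offset":[-0.03,0.04,0],"spin":0,"claw":0.7},{"offset":[-0.03,0.04,0],"spin":0,"claw":0.7},{"offset":[-0.03,0.04,0],"spin":0,"claw":0.7},{"offset":[-0.03,0.04,0],"spin":0,"claw":0.7},{"offset":[-0.03,0.04,0],"spin":0,"claw":0.7}]'
python3 -m inch '[{"offset":[-0.04,0,0],"spin":0,"claw":0.7},{"offset":[-0.04,0,0],"spin":0,"claw":0.7},{"offset":[-0.04,0,0],"spin":0,"claw":0.7},{"offset":[-0.04,0,0],"spin":0,"claw":0.7},{"offset":[-0.04,0,0],"spin":0,"claw":0.7},{"offset":[-0.04,0,0],"spin":0,"claw":0.7},{"offset":[-0.04,0,0],"spin":0,"claw":0.7},{"offset":[-0.04,0,0],"spin":0,"claw":0.7},{"offset":[-0.02,0,0],"spin":0,"claw":0.7},{"offset":[0,0,0],"spin":0,"claw":0.7}]'
```

```text
time_s: 0.93
position: [0.2357, 0.5787, 0.253]
tcp_rot: [2.288, 2.152, -0.001]
contact_force: [-0.7, 0.2, -0.7]
gripper_width: 0.702
finger_force: 0.0
time_s: 1.77
position: [0.5232, 0.3141, 0.2531]
tcp_rot: [-2.427, -1.995, 0.001]
contact_force: [0.2, 1.7, -0.6]
gripper_width: 0.701
finger_force: 0.0
time_s: 2.6
position: [0.4556, -0.0207, 0.2533]
tcp_rot: [2.43, 1.991, -0.001]
contact_force: [-0.4, 0.1, 1.1]
gripper_width: 0.703
finger_force: 0.0
```

```bash
cat >> h.py <<'E'
BO=np.array([.551,-.058]); BA=np.radians(78.9)
def bed(p):
    d=np.array(p[:2])-BO; return d@[np.cos(BA),np.sin(BA)], d@[-np.sin(BA),np.cos(BA)]
def st():
    s=r.read_state(); x,y=bed(s['position']); f=s['contact_force']
    print('t %.1f bedx %.4f bedy %.4f z %.4f yawerr %.2f'%(s['time_s'],x,y,s['position'][2],np.degrees((np.arctan2(*(R.from_rotvec(s['tcp_rot']).as_matrix()[1::-1,0]))-BA))),'Fbx %.1f Fz %.1f'%(f[:2]@[np.cos(BA),np.sin(BA)],f[2]))
E
python3 -m inch '[{"offset":[-0.036,0.022,0],"spin":0,"claw":0.7},{"offset":[-0.036,0.022,0],"spin":0,"claw":0.7},{"offset":[-0.036,0.022,0],"spin":0,"claw":0.7},{"offset":[-0.036,0.022,0],"spin":0,"claw":0.7},{"offset":[-0.036,0.022,0],"spin":0,"claw":0.7},{"offset":[0,0,0.036],"spin":0,"claw":0.7},{"offset":[0,0,0.036],"spin":0,"claw":0.7},{"offset":[0,0,0.036],"spin":0,"claw":0.7},{"offset":[0,0,0.036],"spin":0,"claw":0.7},{"offset":[0,0,0.036],"spin":0,"claw":0.7}]'
python3 - <<'E'
from h import *
st()
c=snap('side','d1'); cv2.imwrite('pics/d1c.png',cv2.resize(c['image'][150:300,200:360,::-1],(800,750//1))[:600])
c=snap('wrist','w1')
E
```

```text
time_s: 3.43
position: [0.5286, -0.2124, 0.0715]
tcp_rot: [-2.427, -1.995, -0.0]
contact_force: [0.9, 0.1, -0.0]
gripper_width: 0.702
finger_force: 0.0
t 3.4 bedx -0.1559 bedy -0.0078 z 0.0715 yawerr -0.05 Fbx 0.3 Fz -0.0
```

View pics/d1c.png

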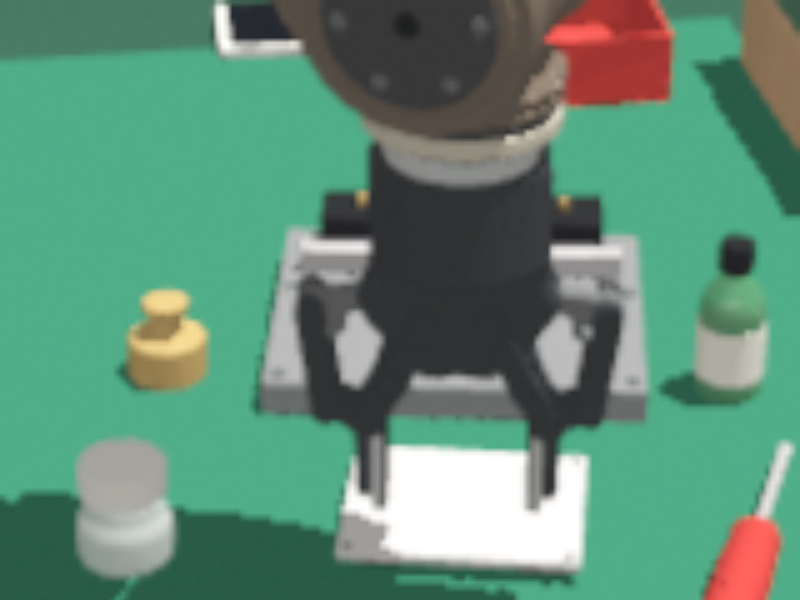

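View pics/w1.png

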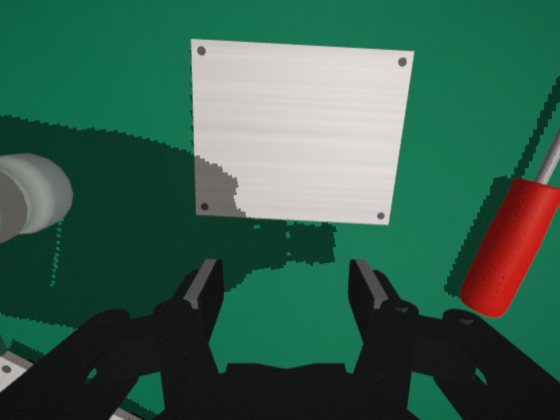

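The side crop shows the fingers lined up with the module (tips at about x 370 and 545). In the wrist view the tail edge is at row ~220 and the tips at row ~262, so they stand clear behind it and centred. Next I'll go down and feel for the bench.

```bash
python3 -m inch '[{"offset":[-0.006,0.002,0.01],"spin":0,"claw":0.7},{"offset":[0,0,0.016],"spin":0,"claw":0.7},{"offset":[0,0,0.014],"spin":0,"claw":0.7},{"offset":[0,0,0.004],"spin":0,"claw":0.7},{"offset":[0,0,0.001],"spin":0,"claw":0.7},{"offset":[0,0,0.001],"spin":0,"claw":0.7},{"offset":[0,0,0.001],"spin":0,"claw":0.7},{"offset":[0,0,0.001],"spin":0,"claw":0.7},{"offset":[0,0,0.001],"spin":0,"claw":0.7},{"offset":[0,0,0],"spin":0,"claw":0.7}]'
python3 -c "from h import *; st()"
```

```text
time_s: 4.37
position: [0.5294, -0.2194, 0.0245]
tcp_rot: [2.427, 1.995, 0.0]
contact_force: [-1.0, -0.0, -0.2]
gripper_width: 0.701
finger_force: 0.0
t 4.4 bedx -0.1625 bedy -0.0099 z 0.0245 yawerr -0.05 Fbx -0.2 Fz -0.2
```

```bash
python3 -m inch '[{"offset":[0,0,0.001],"spin":0,"claw":0.7},{"offset":[0,0,0.001],"spin":0,"claw":0.7},{"offset":[0,0,0.001],"spin":0,"claw":0.7},{"offset":[0,0,0.001],"spin":0,"claw":0.7},{"offset":[0,0,0.001],"spin":0,"claw":0.7},{"offset":[0,0,0],"spin":0,"claw":0.7},{"offset":[0,0,0],"spin":0,"claw":0.7},{"offset":[0,0,0],"spin":0,"claw":0.7},{"offset":[0,0,0],"spin":0,"claw":0.7},{"offset":[0,0,0],"spin":0,"claw":0.7}]'
python3 -c "from h import *; st()"
```

```text
time_s: 5.2
position: [0.5293, -0.2194, 0.0193]
tcp_rot: [2.427, 1.995, 0.0]
contact_force: [-1.3, -0.2, 0.2]
gripper_width: 0.702
finger_force: 0.0
t 5.2 bedx -0.1625 bedy -0.0098 z 0.0193 yawerr -0.06 Fbx -0.5 Fz 0.2
```

```bash
python3 -m inch '[{"offset":[0.006,0,0],"spin":0,"claw":0.7},{"offset":[0.006,0,0],"spin":0,"claw":0.7},{"offset":[0.006,0,0],"spin":0,"claw":0.7},{"offset":[0.006,0,0],"spin":0,"claw":0.7},{"offset":[0.006,0,0],"spin":0,"claw":0.7},{"offset":[0.006,0,0],"spin":0,"claw":0.7},{"offset":[0.006,0,0],"spin":0,"claw":0.7},{"offset":[0.006,0,0],"spin":0,"claw":0.7},{"offset":[0.004,0,0],"spin":0,"claw":0.7},{"offset":[0,0,0],"spin":0,"claw":0.7}]'
python3 -c "from h import *; st()"
python3 -m inch '[{"offset":[0.002,0,0],"spin":0,"claw":0.7},{"offset":[0.001,0,0],"spin":0,"claw":0.7},{"offset":[0.001,0,0],"spin":0,"claw":0.7},{"offset":[0.001,0,0],"spin":0,"claw":0.7},{"offset":[0,0,0],"spin":0,"claw":0.7},{"offset":[0,0,0],"spin":0,"claw":0.7},{"offset":[0,0,0],"spin":0,"claw":0.7},{"offset":[0,0,0],"spin":0,"claw":0.7},{"offset":[0,0,0],"spin":0,"claw":0.7},{"offset":[0,0,0],"spin":0,"claw":0.7}]'
python3 -c "from h import *; st()"
```

```text
time_s: 6.03
position: [0.5395, -0.1674, 0.0193]
tcp_rot: [-2.426, -1.996, -0.0]
contact_force: [0.3, -0.1, 0.5]
gripper_width: 0.706
finger_force: 0.0
t 6.0 bedx -0.1096 bedy -0.0098 z 0.0193 yawerr -0.02 Fbx 0.0 Fz 0.5
time_s: 6.87
position: [0.5403, -0.1635, 0.0193]
tcp_rot: [-2.427, -1.995, -0.0]
contact_force: [0.0, -0.3, 0.1]
gripper_width: 0.695
finger_force: 0.0
t 6.9 bedx -0.1055 bedy -0.0098 z 0.0193 yawerr -0.06 Fbx -0.3 Fz 0.1
```

```bash
python3 -m inch '[{"offset":[0.001,0,0],"spin":0,"claw":0.7},{"offset":[0.001,0,0],"spin":0,"claw":0.7},{"offset":[0.001,0,0],"spin":0,"claw":0.7},{"offset":[0.001,0,0],"spin":0,"claw":0.7},{"offset":[0,0,0],"spin":0,"claw":0.7},{"offset":[0,0,0],"spin":0,"claw":0.7},{"offset":[0,0,0],"spin":0,"claw":0.7},{"offset":[0,0,0],"spin":0,"claw":0.7},{"offset":[0,0,0],"spin":0,"claw":0.7},{"offset":[0,0,0],"spin":0,"claw":0.7}]'
python3 - <<'E'
from h import *
st()
a=snap('side','d2'); b=snap('scene','s2')
ca=cv2.resize(a['image'][190:265,240:340],(540,405),interpolation=cv2.INTER_CUBIC)
cb=cv2.resize(b['image'][180:270,215:275],(260,390),interpolation=cv2.INTER_CUBIC)
o=np.zeros((405,800,3),np.uint8);o[:,:540]=ca;o[:390,540:]=cb
cv2.imwrite('pics/c2.png',o[:,:,::-1])
E
```

```text
time_s: 7.7
position: [0.5411, -0.1596, 0.0193]
tcp_rot: [-2.427, -1.995, 0.0]
contact_force: [-1.7, -3.8, 0.2]
gripper_width: 0.701
finger_force: 1.9
t 7.7 bedx -0.1016 bedy -0.0098 z 0.0193 yawerr -0.06 Fbx -4.1 Fz 0.2
```

View pics/c2.png

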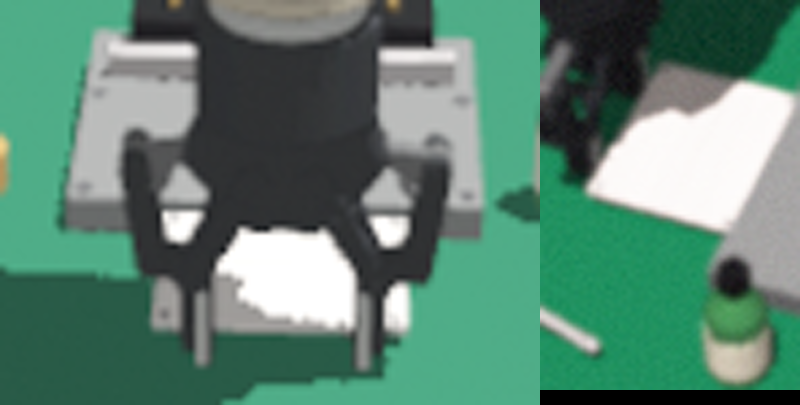

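The crop shows the lead edge flush against the step along its whole length, with both fingers on the tail, and the contact force is 4 N. Next I'll press a little harder and lift the tail by friction.

```bash
python3 -m inch '[{"offset":[0.001,0,0],"spin":0,"claw":0.7},{"offset":[0.001,0,0],"spin":0,"claw":0.7},{"offset":[0,0,0],"spin":0,"claw":0.7},{"offset":[0,0,-0.001],"spin":0,"claw":0.7},{"offset":[0,0,-0.001],"spin":0,"claw":0.7},{"offset":[0,0,-0.001],"spin":0,"claw":0.7},{"offset":[0,0,-0.001],"spin":0,"claw":0.7},{"offset":[0,0,-0.001],"spin":0,"claw":0.7},{"offset":[0,0,-0.001],"spin":0,"claw":0.7},{"offset":[0,0,0],"spin":0,"claw":0.7}]'
python3 -c "from h import *; st()"
```

```text
time_s: 8.63
position: [0.5412, -0.159, 0.0254]
tcp_rot: [2.427, 1.994, -0.001]
contact_force: [-7.5, -17.1, 0.5]
gripper_width: 0.698
finger_force: 9.0
t 8.6 bedx -0.1010 bedy -0.0098 z 0.0254 yawerr -0.07 Fbx -18.2 Fz 0.5
```

```bash
python3 -m inch '[{"offset":[0.0002,0,-0.001],"spin":0,"claw":0.7},{"offset":[0.0002,0,-0.001],"spin":0,"claw":0.7},{"offset":[0.0002,0,-0.001],"spin":0,"claw":0.7},{"offset":[0.0002,0,-0.001],"spin":0,"claw":0.7},{"offset":[0.0002,0,-0.001],"spin":0,"claw":0.7},{"offset":[0.0002,0,-0.001],"spin":0,"claw":0.7},{"offset":[0.0003,0,-0.001],"spin":0,"claw":0.7},{"offset":[0.0003,0,-0.001],"spin":0,"claw":0.7},{"offset":[0.0002,0,0],"spin":0,"claw":0.7},{"offset":[0,0,0],"spin":0,"claw":0.7}]'
python3 -c "
from h import *; st()
b=snap('scene','s3'); a=snap('side','d3')
cb=cv2.resize(b['image'][175:265,205:285],(480,540),interpolation=cv2.INTER_CUBIC)
ca=cv2.resize(a['image'][225:270,260:320],(320,240),interpolation=cv2.INTER_CUBIC)
o=np.zeros((540,800,3),np.uint8);o[:,:480]=cb;o[:240,480:]=ca
cv2.imwrite('pics/c3.png',o[:,:,::-1])"
```

```text
time_s: 9.47
position: [0.5415, -0.158, 0.0336]
tcp_rot: [2.425, 1.994, -0.002]
contact_force: [-10.9, -25.7, 2.3]
gripper_width: 0.701
finger_force: 13.3
t 9.5 bedx -0.0999 bedy -0.0099 z 0.0336 yawerr -0.06 Fbx -27.3 Fz 2.3
```

View pics/c3.png

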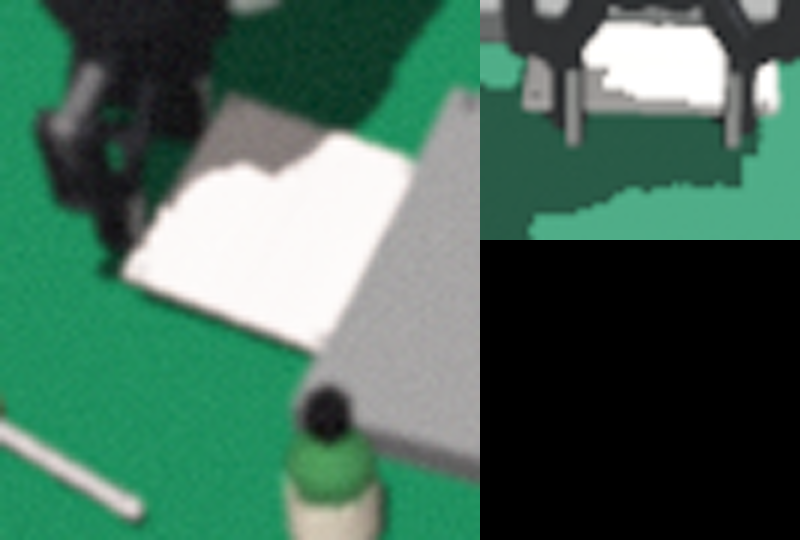

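The tail has lifted: in the side inset the plate stands clear of its shadow, and it is still pinned at the step. I'll carry on along the arc.

```bash
python3 -m inch '[{"offset":[0.0003,0,-0.002],"spin":0,"claw":0.7},{"offset":[0.0004,0,-0.002],"spin":0,"claw":0.7},{"offset":[0.0004,0,-0.002],"spin":0,"claw":0.7},{"offset":[0.0005,0,-0.002],"spin":0,"claw":0.7},{"offset":[0.0005,0,-0.002],"spin":0,"claw":0.7},{"offset":[0.0006,0,-0.002],"spin":0,"claw":0.7},{"offset":[0.0006,0,-0.002],"spin":0,"claw":0.7},{"offset":[0.0007,0,-0.002],"spin":0,"claw":0.7},{"offset":[0.0007,0,-0.002],"spin":0,"claw":0.7},{"offset":[0.0008,0,-0.002],"spin":0,"claw":0.7}]'
python3 -c "from h import *; st()"
```

```text
time_s: 10.4
position: [0.5427, -0.1527, 0.0542]
tcp_rot: [2.425, 1.994, -0.002]
contact_force: [-11.4, -24.4, 10.0]
gripper_width: 0.701
finger_force: 13.2
t 10.4 bedx -0.0945 bedy -0.0101 z 0.0542 yawerr -0.05 Fbx -26.2 Fz 10.0
```

```bash
python3 -m inch '[{"offset":[0.0007,0,-0.0024],"spin":0,"claw":0.7},{"offset":[0.0008,0,-0.0024],"spin":0,"claw":0.7},{"offset":[0.001,0,-0.0024],"spin":0,"claw":0.7},{"offset":[0.0012,0,-0.0024],"spin":0,"claw":0.7},{"offset":[0.0014,0,-0.0024],"spin":0,"claw":0.7},{"offset":[0.0016,0,-0.0024],"spin":0,"claw":0.7},{"offset":[0.0017,0,-0.0024],"spin":0,"claw":0.7},{"offset":[0.0019,0,-0.0024],"spin":0,"claw":0.7},{"offset":[0.002,0,-0.0024],"spin":0,"claw":0.7},{"offset":[0.0021,0,-0.0024],"spin":0,"claw":0.7}]'
python3 -c "from h import *; st()"
```

```text
time_s: 11.23
position: [0.5459, -0.1357, 0.0775]
tcp_rot: [-2.427, -1.995, -0.0]
contact_force: [0.2, -0.3, 0.2]
gripper_width: 0.701
finger_force: 0.6
t 11.2 bedx -0.0772 bedy -0.0099 z 0.0775 yawerr -0.06 Fbx -0.3 Fz 0.2
```

```bash
python3 -c "
from h import *; st()
b=snap('scene','s4'); a=snap('side','d4')
cb=cv2.resize(b['image'][165:265,205:285],(432,540),interpolation=cv2.INTER_CUBIC)
ca=cv2.resize(a['image'][215:270,260:320],(368,337),interpolation=cv2.INTER_CUBIC)
o=np.zeros((540,800,3),np.uint8);o[:,:432]=cb;o[:337,432:]=ca
cv2.imwrite('pics/c4.png',o[:,:,::-1])"
```

```text
t 11.2 bedx -0.0772 bedy -0.0099 z 0.0775 yawerr -0.06 Fbx -0.3 Fz 0.2
```

View pics/c4.png

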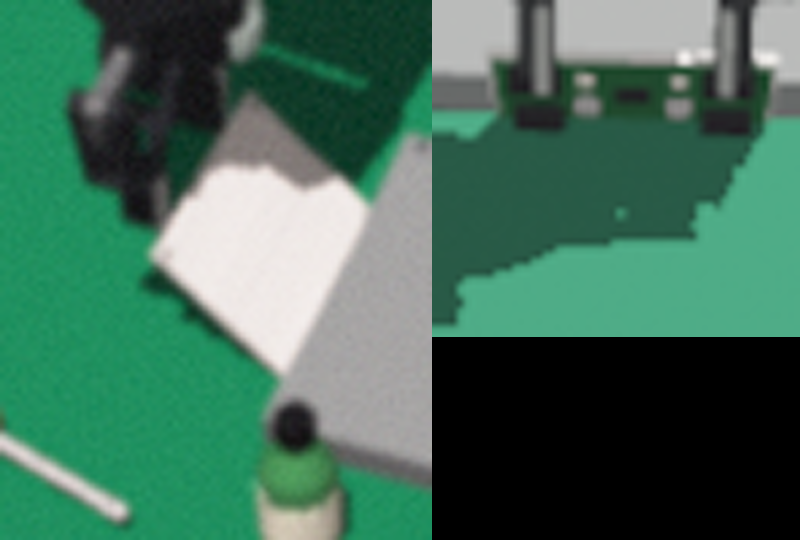

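The crop shows the module tipped to about 40°, component side towards the fingers, with the lead edge held at the step. I'll push forward and up.

```bash
python3 -m inch '[{"offset":[0.002,0,-0.0022],"spin":0,"claw":0.7},{"offset":[0.002,0,-0.0021],"spin":0,"claw":0.7},{"offset":[0.0022,0,-0.002],"spin":0,"claw":0.7},{"offset":[0.0022,0,-0.0019],"spin":0,"claw":0.7},{"offset":[0.0023,0,-0.0018],"spin":0,"claw":0.7},{"offset":[0.0024,0,-0.0018],"spin":0,"claw":0.7},{"offset":[0.0024,0,-0.0017],"spin":0,"claw":0.7},{"offset":[0.0025,0,-0.0016],"spin":0,"claw":0.7},{"offset":[0.0025,0,-0.0015],"spin":0,"claw":0.7},{"offset":[0.0025,0,-0.0014],"spin":0,"claw":0.7}]'
python3 -c "from h import *; st()"
python3 -m inch '[{"offset":[0.0028,0,-0.0013],"spin":0,"claw":0.7},{"offset":[0.0028,0,-0.0012],"spin":0,"claw":0.7},{"offset":[0.0028,0,-0.0011],"spin":0,"claw":0.7},{"offset":[0.0028,0,-0.001],"spin":0,"claw":0.7},{"offset":[0.0028,0,-0.0009],"spin":0,"claw":0.7},{"offset":[0.0028,0,-0.0008],"spin":0,"claw":0.7},{"offset":[0.0028,0,-0.0006],"spin":0,"claw":0.7},{"offset":[0.0028,0,-0.0004],"spin":0,"claw":0.7},{"offset":[0.0028,0,0],"spin":0,"claw":0.7},{"offset":[0.0028,0,0],"spin":0,"claw":0.7}]'
python3 -c "
from h import *; st()
b=snap('scene','s5'); a=snap('side','d5')
cb=cv2.resize(b['image'][155:265,205:285],(393,540),interpolation=cv2.INTER_CUBIC)
ca=cv2.resize(a['image'][205:270,260:320],(368,398),interpolation=cv2.INTER_CUBIC)
o=np.zeros((540,800,3),np.uint8);o[:,:393]=cb;o[:398,432:]=ca
cv2.imwrite('pics/c5.png',o[:,:,::-1])"
```

```text
time_s: 12.17
position: [0.5502, -0.1133, 0.0955]
tcp_rot: [-2.427, -1.995, -0.0]
contact_force: [0.3, -0.3, 0.1]
gripper_width: 0.698
finger_force: 0.1
t 12.2 bedx -0.0544 bedy -0.0099 z 0.0955 yawerr -0.06 Fbx -0.3 Fz 0.1
time_s: 13.0
position: [0.556, -0.086, 0.1032]
tcp_rot: [2.426, 1.994, 0.001]
contact_force: [-1.1, -1.1, 12.4]
gripper_width: 0.702
finger_force: 4.8
t 13.0 bedx -0.0265 bedy -0.0103 z 0.1032 yawerr -0.06 Fbx -1.3 Fz 12.4
```

View pics/c5.png

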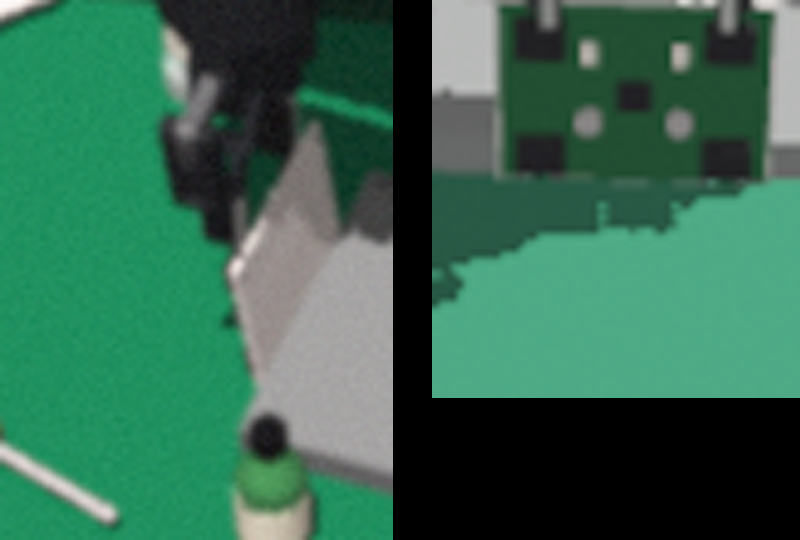

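The crop shows the module nearly upright at the step, with the tips in the notch above the upper components. I'll ease up a little, then push it over the top.

```bash
python3 -m inch '[{"offset":[0.001,0,-0.002],"spin":0,"claw":0.7},{"offset":[0.003,0,-0.001],"spin":0,"claw":0.7},{"offset":[0.003,0,0],"spin":0,"claw":0.7},{"offset":[0.003,0,0],"spin":0,"claw":0.7},{"offset":[0.003,0,0],"spin":0,"claw":0.7},{"offset":[0.003,0,0],"spin":0,"claw":0.7},{"offset":[0.003,0,0],"spin":0,"claw":0.7},{"offset":[0.003,0,0],"spin":0,"claw":0.7},{"offset":[0.003,0,0],"spin":0,"claw":0.7},{"offset":[0.003,0,0],"spin":0,"claw":0.7}]'
python3 -c "from h import *; st()"
python3 -m inch '[{"offset":[0.003,0,0],"spin":0,"claw":0.7},{"offset":[0.003,0,0],"spin":0,"claw":0.7},{"offset":[0.003,0,0],"spin":0,"claw":0.7},{"offset":[0.003,0,0],"spin":0,"claw":0.7},{"offset":[0,0,0],"spin":0,"claw":0.7},{"offset":[0,0,0],"spin":0,"claw":0.7},{"offset":[0,0,0],"spin":0,"claw":0.7},{"offset":[0,0,0],"spin":0,"claw":0.7},{"offset":[0,0,0],"spin":0,"claw":0.7},{"offset":[0,0,0],"spin":0,"claw":0.7}]'
python3 -c "
from h import *; st()
b=snap('scene','s6'); a=snap('side','d6')
cb=cv2.resize(b['image'][155:275,205:345],(490,420),interpolation=cv2.INTER_CUBIC)
ca=cv2.resize(a['image'][175:270,250:330],(310,368),interpolation=cv2.INTER_CUBIC)
o=np.zeros((420,800,3),np.uint8);o[:,:490]=cb;o[:368,490:]=ca
cv2.imwrite('pics/c6.png',o[:,:,::-1])"
```

```text
time_s: 13.93
position: [0.5611, -0.0582, 0.1055]
tcp_rot: [-2.427, -1.995, 0.0]
contact_force: [-0.0, 0.2, 0.2]
gripper_width: 0.7
finger_force: 0.0
t 13.9 bedx 0.0017 bedy -0.0099 z 0.1055 yawerr -0.06 Fbx 0.2 Fz 0.2
time_s: 14.77
position: [0.5634, -0.0469, 0.1056]
tcp_rot: [-2.427, -1.995, -0.0]
contact_force: [0.0, -0.0, 0.2]
gripper_width: 0.702
finger_force: 0.0
t 14.8 bedx 0.0133 bedy -0.0100 z 0.1056 yawerr -0.07 Fbx -0.0 Fz 0.2
```

View pics/c6.png

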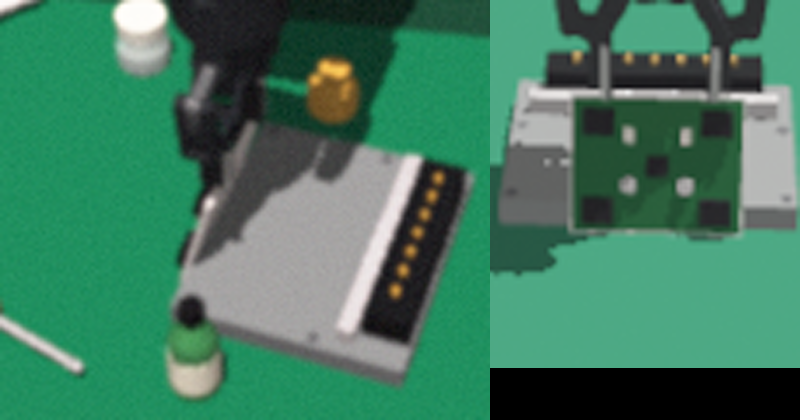

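The crop shows the module standing about upright at the step, with the tips now level with its top edge (x ≈ 605 and 715, row 98) and no contact force. I'll work out its lean from the corners.

```bash
cat >> h.py <<'E'
from scipy.optimize import least_squares
def corners(p):  # p: lead x, lead z, tilt (of alu normal from up), y, yaw  -> world corners tailL,tailR,leadL,leadR (component face), bed frame
    lx,lz,t,y,w=p; out=[]
    for s in (90,0):
        for e in (55,-55):
            b=np.array([-s/1e3*np.cos(t),e/1e3,s/1e3*np.sin(t)])
            b=np.array([b[0]*np.cos(w)-b[1]*np.sin(w),b[0]*np.sin(w)+b[1]*np.cos(w),b[2]])+[lx,y,lz]
            out.append([BO[0]+b[0]*np.cos(BA)-b[1]*np.sin(BA),BO[1]+b[0]*np.sin(BA)+b[1]*np.cos(BA),b[2]])
    return out
E
python3 - <<'E'
from h import *
c=load('d6')
px=np.array([(572,98),(742,100),(568,232),(740,236)],float)
uv=np.c_[250+(px[:,0]-490)/3.875,175+px[:,1]/3.875]
for lz in (0,.004,.008):
  f=lambda q:(np.array([w2pix(c,p) for p in corners([q[0],lz,q[1],q[2],q[3]])])-uv).ravel()
  s=least_squares(f,[-.005,1.5,-.01,0]); print(lz,s.x,np.degrees(s.x[1]),s.cost)
s=st()
x,y,z=r.read_state()['position']
print([ (np.array(w2pix(c,[BO[0]+.013*np.cos(BA)-b*np.sin(BA),BO[1]+.013*np.sin(BA)+b*np.cos(BA),z-.015]))-[250,175])*3.875+[490,0] for b in(.025,-.045)])
E
```

```text
0 [-0.00999438  1.7674276  -0.00843091  0.00359416] 101.266142004926 0.9375834780207695
0.004 [-0.01636763  1.74956523 -0.00849728  0.0036523 ] 100.24270345658516 1.3288595236281397
0.008 [-0.02273508  1.7324467  -0.00856337  0.00371535] 99.26188408498776 1.810674071457475
t 14.9 bedx 0.0133 bedy -0.0100 z 0.1056 yawerr -0.07 Fbx -0.5 Fz -0.7
[array([603.25359757,  89.99910533]), array([715.65218562,  92.26096824])]
```

By the fit, the module leans about 100° and rests on its lead edge and the step corner. It isn't leaning on the fingers, so they have gone over its top. I'll lift, go back behind it, come down lower and push again.

```bash
python3 -m inch '[{"offset":[0,0,-0.01],"spin":0,"claw":0.7},{"offset":[0,0,-0.015],"spin":0,"claw":0.7},{"offset":[-0.02,0,0],"spin":0,"claw":0.7},{"offset":[-0.03,0,0],"spin":0,"claw":0.7},{"offset":[-0.03,0,0],"spin":0,"claw":0.7},{"offset":[0,0,0.015],"spin":0,"claw":0.7},{"offset":[0,0,0.015],"spin":0,"claw":0.7},{"offset":[0,0,0.013],"spin":0,"claw":0.7},{"offset":[0,0,0.01],"spin":0,"claw":0.7},{"offset":[0,0,0],"spin":0,"claw":0.7}]'
python3 -c "from h import *; st()"
python3 -m inch '[{"offset":[0.006,0,0],"spin":0,"claw":0.7},{"offset":[0.006,0,0],"spin":0,"claw":0.7},{"offset":[0.006,0,0],"spin":0,"claw":0.7},{"offset":[0.006,0,0],"spin":0,"claw":0.7},{"offset":[0.005,0,0],"spin":0,"claw":0.7},{"offset":[0.005,0,0],"spin":0,"claw":0.7},{"offset":[0.005,0,0],"spin":0,"claw":0.7},{"offset":[0.005,0,0],"spin":0,"claw":0.7},{"offset":[0.004,0,0],"spin":0,"claw":0.7},{"offset":[0.004,0,0],"spin":0,"claw":0.7}]'
python3 - <<'E'
from h import *
st()
a=snap('side','d7'); snap('scene','s7')
im=a['image'][150:275,240:340].astype(int)
# dark-green PCB: g dominant, low blue
m=((im[...,1]>im[...,2]*1.35)&(im[...,1]>im[...,0]*1.3)&(im[...,1]<125)).astype(np.uint8)
n,l,s,c=cv2.connectedComponentsWithStats(m); 
for k in range(1,n):
  if s[k,4]>60: print(s[k]+[240,150,0,0,0],c[k]+[240,150])
E
```

```text
time_s: 15.7
position: [0.5474, -0.1251, 0.0764]
tcp_rot: [-2.426, -1.993, 0.002]
contact_force: [-0.7, 0.1, 0.3]
gripper_width: 0.701
finger_force: 0.0
t 15.7 bedx -0.0666 bedy -0.0094 z 0.0764 yawerr -0.07 Fbx -0.0 Fz 0.3
time_s: 16.53
position: [0.558, -0.0738, 0.0776]
tcp_rot: [-2.427, -1.995, -0.0]
contact_force: [0.2, 0.0, -0.2]
gripper_width: 0.701
finger_force: 0.0
t 16.5 bedx -0.0142 bedy -0.0099 z 0.0776 yawerr -0.06 Fbx 0.1 Fz -0.2
[272 201  43  34 941] [292.51965994 217.69713071]
```

```bash
python3 -m inch '[{"offset":[0.003,0,0],"spin":0,"claw":0.7},{"offset":[0.003,0,0],"spin":0,"claw":0.7},{"offset":[0.003,0,0],"spin":0,"claw":0.7},{"offset":[0.003,0,0],"spin":0,"claw":0.7},{"offset":[0.003,0,0],"spin":0,"claw":0.7},{"offset":[0.003,0,0],"spin":0,"claw":0.7},{"offset":[0.003,0,0],"spin":0,"claw":0.7},{"offset":[0,0,0],"spin":0,"claw":0.7},{"offset":[0,0,0],"spin":0,"claw":0.7},{"offset":[0,0,0],"spin":0,"claw":0.7}]'
cat >> h.py <<'E'
def pcb(f):
    a=snap('side',f); im=a['image'][150:275,240:340].astype(int)
    m=((im[...,1]>im[...,2]*1.35)&(im[...,1]>im[...,0]*1.3)&(im[...,1]<125)).astype(np.uint8)
    n,l,s,c=cv2.connectedComponentsWithStats(m)
    for k in range(1,n):
        if s[k,4]>40: print('pcb u0,v0,w,h,area',s[k]+[240,150,0,0,0])
E
python3 -c "from h import *; st(); pcb('d8')"
```

```text
time_s: 17.47
position: [0.562, -0.0537, 0.0776]
tcp_rot: [-2.427, -1.995, -0.0]
contact_force: [-0.0, -0.0, -0.0]
gripper_width: 0.7
finger_force: 0.0
t 17.5 bedx 0.0064 bedy -0.0100 z 0.0776 yawerr -0.06 Fbx -0.0 Fz -0.0
pcb u0,v0,w,h,area [271 215  42  17 222]
```

Run:
```python
from h import *
c=load('d8')
for lx in (-.03,-.02,-.01,0): print(lx,[np.round(w2pix(c,p)).tolist() for p in corners([lx,.022,np.pi,-.0085,0])])
im=c['image']; b=im[195:245:2,264:322:3].astype(int)
def ch(p):
    R_,G,B=p
    if G>1.35*B and G>1.3*R_ and G<125: return 'P'
    if min(p)>190: return 'W'
    if max(p)<60: return 'k'
    if max(p)-min(p)<20: return 'g'
    return '.'
for i,row in enumerate(im[196:246]): print(196+i,''.join(ch(p.astype(int)) for p in row[255:335]))
```

```text
-0.03 [[272.0, 213.0], [315.0, 214.0], [270.0, 232.0], [315.0, 233.0]]
-0.02 [[272.0, 211.0], [315.0, 212.0], [270.0, 229.0], [315.0, 230.0]]
-0.01 [[272.0, 209.0], [314.0, 210.0], [270.0, 227.0], [315.0, 228.0]]
0 [[272.0, 207.0], [314.0, 208.0], [270.0, 225.0], [315.0, 226.0]]
196 ...gggg..gkkkkkkkkkkkkkkkkkkkkkkkkkkkkkkkkkkkkkkkkkkkkkkkkkkkkkkk...............
197 ...ggWWggggggggggggggkkkkkkkkkkkkkkkkkkkkkkkkkkkkkkkkkkkkkkkkkkkkggggggg........
198 ..gggWWWWWWWWWWWWWWWgkkgggggWWWWggggggggggggggggggggkkkkkgggggggkggggggg........
199 ..gggWWWWWWWWWWWWWWWggkggggWWWWWWWWWWWWWWWWWWWWWWWgggggkggWWWWWWWWWWWWgg........
200 ..ggggggggggWWWWWWWWggkgggggWggWWWWWWWWWWWWWWWWWWWWggggkgWWWWWWWWWWWWWgg........
201 ..gggggggggggggggggggkkggggggggggggggggggggggggggggggggkggWWWWWWgWWWWggg........
202 ..gggggggggggggggggggkkggggggggggggggggggggggggggggggggkgggggggggggggggg........
203 .ggggggggggggggggggggkkggggggggggggggggggggggggggggggggkgggggggggggggggg........
204 .ggggggggggggggggggggkkggggggggggggggggggggggggggggggggkgggggggggggggggg........
205 .gggggggggggggggggggggkgggggggggggggggggggggggggggg
[... 2729 characters left out ...]
....................
238 ................................................................................
239 ................................................................................
240 ................................................................................
241 ................................................................................
242 ................................................................................
243 ................................................................................
244 ................................................................................
245 ................................................................................
```

The side image puts the lead edge at row 232.5 and the tail edge at row 213. That matches the module lying flat on the deck, components up, with its lead edge at about x = -30 mm. Next I'll go behind the lead edge and touch the bench to get the tip height.

```bash
python3 -m inch '[{"offset":[-0.027,-0.001,0],"spin":0,"claw":0.7},{"offset":[-0.027,0,0],"spin":0,"claw":0.7},{"offset":[-0.027,0,0],"spin":0,"claw":0.7},{"offset":[0,0,0],"spin":0,"claw":0.7},{"offset":[0,0,0.02],"spin":0,"claw":0.7},{"offset":[0,0,0.02],"spin":0,"claw":0.7},{"offset":[0,0,0.014],"spin":0,"claw":0.7},{"offset":[0,0,0.004],"spin":0,"claw":0.7},{"offset":[0,0,0],"spin":0,"claw":0.7},{"offset":[0,0,0],"spin":0,"claw":0.7}]'
python3 -c "from h import *; st()"
python3 -m inch '[{"offset":[0,0,0.001],"spin":0,"claw":0.7},{"offset":[0,0,0.0005],"spin":0,"claw":0.7},{"offset":[0,0,0.0005],"spin":0,"claw":0.7},{"offset":[0,0,0.0005],"spin":0,"claw":0.7},{"offset":[0,0,0.0005],"spin":0,"claw":0.7},{"offset":[0,0,0.0005],"spin":0,"claw":0.7},{"offset":[0,0,0],"spin":0,"claw":0.7},{"offset":[0,0,0],"spin":0,"claw":0.7},{"offset":[0,0,0],"spin":0,"claw":0.7},{"offset":[0,0,0],"spin":0,"claw":0.7}]'
python3 -c "from h import *; st()"
```

```text
time_s: 18.35
position: [0.5456, -0.1328, 0.02]
tcp_rot: [2.427, 1.995, 0.0]
contact_force: [0.6, 0.0, -0.6]
gripper_width: 0.698
finger_force: 0.0
t 18.4 bedx -0.0745 bedy -0.0091 z 0.0200 yawerr -0.06 Fbx 0.1 Fz -0.6
time_s: 19.18
position: [0.5455, -0.1329, 0.017]
tcp_rot: [2.426, 1.995, 0.001]
contact_force: [-2.0, 0.5, 10.5]
gripper_width: 0.701
finger_force: 5.6
t 19.2 bedx -0.0746 bedy -0.0090 z 0.0170 yawerr -0.06 Fbx 0.1 Fz 10.5
```

The bench contact came at TCP z = 0.017, so the tips stand 17 mm below the TCP. I'll raise them to 1.5 mm above the deck and push.

```bash
python3 -m inch '[{"offset":[0,0,-0.01],"spin":0,"claw":0.7},{"offset":[0,0,-0.01],"spin":0,"claw":0.7},{"offset":[0.008,0,0],"spin":0,"claw":0.7},{"offset":[0.008,0,0],"spin":0,"claw":0.7},{"offset":[0.008,0,0],"spin":0,"claw":0.7},{"offset":[0.006,0,0],"spin":0,"claw":0.7},{"offset":[0.006,0,0],"spin":0,"claw":0.7},{"offset":[0.006,0,0],"spin":0,"claw":0.7},{"offset":[0.006,0,0],"spin":0,"claw":0.7},{"offset":[0.006,0,0],"spin":0,"claw":0.7}]'
python3 -c "from h import *; st()"
python3 -m inch '[{"offset":[0.006,0,0],"spin":0,"claw":0.7},{"offset":[0.006,0,0],"spin":0,"claw":0.7},{"offset":[0.006,0,0],"spin":0,"claw":0.7},{"offset":[0.004,0,0],"spin":0,"claw":0.7},{"offset":[0.002,0,0],"spin":0,"claw":0.7},{"offset":[0.001,0,0],"spin":0,"claw":0.7},{"offset":[0.001,0,0],"spin":0,"claw":0.7},{"offset":[0,0,0],"spin":0,"claw":0.7},{"offset":[0,0,0],"spin":0,"claw":0.7},{"offset":[0,0,0],"spin":0,"claw":0.7}]'
python3 -c "from h import *; st()"
```

```text
time_s: 20.02
position: [0.5558, -0.0793, 0.0359]
tcp_rot: [-2.427, -1.995, 0.0]
contact_force: [-0.2, -0.0, -1.0]
gripper_width: 0.7
finger_force: 0.3
t 20.0 bedx -0.0200 bedy -0.0089 z 0.0359 yawerr -0.06 Fbx -0.1 Fz -1.0
time_s: 20.85
position: [0.5608, -0.0546, 0.0361]
tcp_rot: [-2.427, -1.995, -0.0]
contact_force: [-0.2, -0.3, 0.4]
gripper_width: 0.7
finger_force: 0.0
t 20.9 bedx 0.0052 bedy -0.0090 z 0.0361 yawerr -0.08 Fbx -0.4 Fz 0.4
```

```bash
python3 -m inch '[{"offset":[0.002,0,0],"spin":0,"claw":0.7},{"offset":[0.002,0,0],"spin":0,"claw":0.7},{"offset":[0.001,0,0],"spin":0,"claw":0.7},{"offset":[0.001,0,0],"spin":0,"claw":0.7},{"offset":[0.001,0,0],"spin":0,"claw":0.7},{"offset":[0.001,0,0],"spin":0,"claw":0.7},{"offset":[0,0,0],"spin":0,"claw":0.7},{"offset":[0,0,0],"spin":0,"claw":0.7},{"offset":[0,0,0],"spin":0,"claw":0.7},{"offset":[0,0,0],"spin":0,"claw":0.7}]'
python3 -c "
from h import *; st(); pcb('d9'); c=load('d9')
for lx in (0.015,.02,.025): print(lx,[np.round(w2pix(c,p),1).tolist() for p in corners([lx,.022,np.pi,-.0085,0])])"
```

```text
time_s: 21.68
position: [0.5624, -0.0466, 0.0361]
tcp_rot: [-2.427, -1.995, -0.0]
contact_force: [-0.1, -0.8, -0.1]
gripper_width: 0.703
finger_force: 0.2
t 21.7 bedx 0.0134 bedy -0.0090 z 0.0361 yawerr -0.06 Fbx -0.8 Fz -0.1
0.015 [[272.4, 204.7], [314.3, 205.6], [270.6, 222.1], [314.9, 223.0]]
0.02 [[272.5, 203.8], [314.2, 204.7], [270.7, 221.1], [314.9, 222.0]]
0.025 [[272.6, 202.9], [314.2, 203.8], [270.8, 220.1], [314.8, 221.0]]
```

Contact is close, so I'll creep on until the force builds.

```bash
python3 -m inch '[{"offset":[0.0005,0,0],"spin":0,"claw":0.7},{"offset":[0.0005,0,0],"spin":0,"claw":0.7},{"offset":[0.0005,0,0],"spin":0,"claw":0.7},{"offset":[0.0005,0,0],"spin":0,"claw":0.7},{"offset":[0,0,0],"spin":0,"claw":0.7},{"offset":[0,0,0],"spin":0,"claw":0.7},{"offset":[0,0,0],"spin":0,"claw":0.7},{"offset":[0,0,0],"spin":0,"claw":0.7},{"offset":[0,0,0],"spin":0,"claw":0.7},{"offset":[0,0,0],"spin":0,"claw":0.7}]'
python3 -c "from h import *; st()"
```

```text
time_s: 22.57
position: [0.5624, -0.0456, 0.0361]
tcp_rot: [2.427, 1.995, -0.001]
contact_force: [-4.4, -10.8, 1.1]
gripper_width: 0.698
finger_force: 4.6
t 22.6 bedx 0.0144 bedy -0.0088 z 0.0361 yawerr -0.08 Fbx -11.4 Fz 1.1
```

The force is 11 N at TCP x = 14 mm, which is where the fence contact should be. I'll press once more to square it, then back off and check.

```bash
python3 -m inch '[{"offset":[0.0005,0,0],"spin":0,"claw":0.7},{"offset":[0.0005,0,0],"spin":0,"claw":0.7},{"offset":[0,0,0],"spin":0,"claw":0.7},{"offset":[0,0,0],"spin":0,"claw":0.7},{"offset":[-0.002,0,0],"spin":0,"claw":0.7},{"offset":[-0.006,0,0],"spin":0,"claw":0.7},{"offset":[-0.02,0,0],"spin":0,"claw":0.7},{"offset":[-0.03,0,0],"spin":0,"claw":0.7},{"offset":[-0.03,0,0],"spin":0,"claw":0.7},{"offset":[0,0,-0.03],"spin":0,"claw":0.7}]'
python3 -m inch '[{"offset":[0,0,-0.04],"spin":0,"claw":0.7},{"offset":[0,0,-0.04],"spin":0,"claw":0.7},{"offset":[0,0,-0.04],"spin":0,"claw":0.7},{"offset":[0,0,-0.04],"spin":0,"claw":0.7},{"offset":[-0.04,0,0],"spin":0,"claw":0.7},{"offset":[-0.04,0,0],"spin":0,"claw":0.7},{"offset":[-0.04,0,0],"spin":0,"claw":0.7},{"offset":[-0.04,0,0],"spin":0,"claw":0.7},{"offset":[0,0,0],"spin":0,"claw":0.7},{"offset":[0,0,0],"spin":0,"claw":0.7}]'
python3 - <<'E'
from h import *
st(); a=snap('side','d10'); im=a['image']; b=snap('scene','s10')['image']
def ch(p):
    R_,G,B=p.astype(int)
    if G>1.35*B and G>1.3*R_ and G<125: return 'P'
    if min(p)>190: return 'W'
    if max(p)<60: return 'k'
    if max(p.astype(int))-min(p.astype(int))<20: return 'g'
    return '.'
for v in range(192,236): print(v,''.join(ch(p) for p in im[v,255:335]))
print()
for v in range(192,256,2): print(v,''.join(ch(p) for p in b[v,252:345]))
E
```

```text
time_s: 23.4
position: [0.5437, -0.1333, 0.0624]
tcp_rot: [-2.426, -1.988, 0.005]
contact_force: [-0.9, 0.1, 1.1]
gripper_width: 0.696
finger_force: 0.0
time_s: 24.23
position: [0.5142, -0.2888, 0.2257]
tcp_rot: [-2.43, -1.991, -0.0]
contact_force: [0.1, 1.3, 0.5]
gripper_width: 0.702
finger_force: 0.0
t 24.2 bedx -0.2336 bedy -0.0084 z 0.2257 yawerr -0.24 Fbx 1.3 Fz 0.5
192 ..........ggkkkkgggggkkkkkkkgkkkgkkggggkkkkgggkgkgggggggggkkkkkkg...............
193 ..........kkkkkkgggggkkkkkkkgkkgggggggggkgggkkkkkkgkkgggggkkkkkkk...............
194 ..........kkkkkkgggggkkkkkkkkkkkkkkkkkkkkkkkkkkkkkkkkgggggkkkkkkk...............
195 ..........kkkkkkgggggkkkkkkkkkkkkkkkkkkkkkkkkkkkkkkkkgggggkkkkkkk...............
196 ...gggg..gkkkkkkgggggkkkkkkkkkkkkkkkkkkkkkkkkkkkkkkkkggggkkkkkkkk...............
197 ...ggWWgggggggkkgggggkkkkkkkkkkkkkkkkkkkkkkkkkkkkkkkkggggkkkkkkkkggggggg........
198 ..gggWWWWWWWWggkggggggWWWWWWWWWWgggggggggggggggggggggggggkkkggggkggggggg........
199 ..gggWWWWWWWWggkgggggWWWWWWWWWWWWWWWWWWWWWWWWWWWWWWWgggggkkggWWWWWWWWWgg........
200 ..ggggggWWWWWggkggggggWWWWWWWWWWWWWWWWWWWW
[... 5450 characters left out ...]
..............
242 ...ggkkkkkkgggggggggggggggggggggggggggggggggggggggggWWWWWgkkkkkkkkkkkkkkkgg..................
244 ...gkkkkkkkgggggggggggggggggggggggggggggggggggggggWWWWWWggkkkkkkkkkkkkkkgggP.................
246 ...gkkkkkkPgggggggggggggggggggggggggggggggggggggggWWWWWggkkkkkkkkkkkkkkkgg...................
248 ....PPPPPPPPPP.ggggggggggggggggggggggggggggggggggWWWWWgggkkkkkkkkkkkkkkgg....................
250 .............PP..gggggggggggggggggggggggggggggggggggggggggggkkkkkkkkkkggg....................
252 ..............PP........gggggggggggggggggggggggggggggggggggggggggggkkggg.....................
254 .............PPP...............gggggggggggggggggggggggggggggggggggggggg......................
```

The module lies flat, components up. Its edge is tight and parallel along the fence in both views, and the lead edge at rows 220 to 221 matches the x = 25 mm prediction. I'm handing it in.

```bash
python3 -c "from cell import sign_off; print(sign_off())"
```

```text
the job is handed in; nothing more can be done
None
```

The module was flipped over the step and pushed fully home, square against the stop fence, components up; I handed it in at about 24 s of the 54 s allowed, and no verdict came back.

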